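# Reverse a row of reagent bottles into an analyser carrier

## Robot

A 6-joint arm with a two-finger parallel gripper is mounted at the origin on a cart in front of the work surface, level with it; the furniture and walls round the work are solid. World frame = base frame: x ahead of the robot, y to its left, z up, the work surface at z = 0. Lengths are in m, angles in rad, forces in N, time in s.
With the tool pointing down it reaches from about 0.375 to 0.9 m from the base axis. Payload 3.1 kg.
Tool frame: the origin (TCP) lies between the finger pads; the fingertips stand 11 mm ahead of it and the grasp point (between the pads) lies 8 mm behind it; z points along the fingers, y is the line along which they close (so a half turn about z gives the same grasp; the last joint's range is limited). The gripper opens to 87 mm and grips with 3 to 60 N. Pads are 19 mm wide; open, the fingers measure 117 mm over their backs; the gripper's body (75 mm by 190 mm) begins 51 mm behind the grasp point.
Start: joints at [-1.403, 0.527, 1.433, -0, 1.181, -0.178], TCP at [0.212, -0.588, 0.234] pointing down, gripper open.
Joint ranges: [-3.08, 3.08], [-0.75, 2.2], [0.22, 2.44], [-1.43, 4.57], [0, 2.65], [-2.85, 2.85]. Speed limits (rad/s): [2.79, 2.79, 3.14, 3.14, 3.14, 3.14].

## Interface

Orientations are given as a unit quaternion [x, y, z, w].
In Python, from rig import get_obs, camera, hand_in gives the robot as it stands.
- The arm moves only by the shell command python3 -m pendant 'ROWS' [FORCE]. ROWS is JSON, a list that holds one entry, the list of rows, each a list of 7 numbers: the shift along the tool's x, y, z in m, then the turn, a rotation vector about the tool's x, y, z in degrees, then the opening, from 0 (shut) to 1 (fully open). In form: [[[x, y, z, ax, ay, az, fingers], ...]]. A call has exactly 5 rows; each row shifts and turns the commanded pose from where the row before left it, along the tool's axes as they then stand; what a row does not reach is not made up. A row lasts 1/8 s, in which the tool goes at most 62.5 mm and 10.7 degrees, less where a joint would pass 70% of its speed; a pose out of reach is approached as far as the arm can. A call with a gripper value outside its range is refused whole. The fingers move at their own pace and stop on an object; FORCE is the grip in N (left out, the last holds). Time passes only in rows, so rows that do not move let the fingers close, or fill a call up. It gives the time, the measured TCP pose, the force, the opening and the grip force at its end, in the units of the state.
- get_obs(): the state, without advancing time (a new reading comes with each control period).
- camera(name): name is "scene" or "top" or "wrist"; returns a dict with "img" (384x512x3 uint8, red, green, blue), "intrinsics" (3x3 intrinsics, pixels), "R" (3x3) and "t" (3): a world point X has camera coordinates R X + t; the wrist camera has in their place "T_tool_cam" (4x4, takes a point from camera to tool coordinates, whose origin is the TCP and whose axes are the flange's). Camera axes: x right, y down, z forward; pixel columns grow to the right and rows downward; lengths in m; the calibration is good to about 2 mm. A picture is of the moment at which its call begins: read the wrist's pose just before it. There is no depth.
- hand_in(): hands the job in; it is judged then, once.
The state is a dict: "time": time; "q": joint angles; "joint_velocities": joint speeds; "joint_torque": joint torques, N m; "position": TCP position; "tool_rot": TCP orientation; "ft_force": force on the tool from outside, world axes, zero at the start; "moment": the same for the moment, N m; "grip_width": finger opening in m; "grip_force": force on a finger pad.
Only numpy, scipy, OpenCV 4.12 (cv2) and the standard library are available. Lean on these libraries where they do the work, as an engineer would, in place of code of your own. Each camera call takes 0.05 s, during which the arm holds its last target. There are 200 camera calls.

## Task

Move the four bottles from the grey cups of the metal rack into the white four-compartment carrier, which is read from the other end, so put them in reverse order: the bottle that stands leftmost in the rack (as seen from the robot) goes into the rightmost compartment, the next one beside it, and so on. Stand each bottle upright on the floor of its own compartment, setting it down rather than dropping it, and leave the timer where it lies.

Things in the scene. Friction and masses are not known exactly. Their poses are not given: they have to be found in the camera images.
- dropper: loose brown dropper bottle with a white pointed nozzle, round, 31 mm diameter, straight body from the foot to 45 mm, 88 mm high over all. Origin: centre of its underside, z up. About 50 to 120 g. It starts upright in one cup of the rack.
- jar: loose short wide white jar with a grey screw lid, round, 38 mm diameter, 60 mm high (lid above 47 mm, 37 mm diameter). Origin: centre of its underside, z up. About 50 to 120 g. It starts upright in one cup of the rack.
- slim: loose slim aluminium bottle with a small white cap, round, 26 mm diameter up to 60 mm, 82 mm high over all. Origin: centre of its underside, z up. About 50 to 120 g. It starts upright in one cup of the rack.
- square: loose square grey bottle with a round white cap, 36 x 36 mm, straight up to 54 mm, 72 mm high over all; its sides start parallel to the rack. Origin: centre of its underside, z up. About 50 to 120 g. It starts upright in one cup of the rack.
- cup_dropper: the cup holding the dropper bottle at the start: one of four grey square cups (54 mm outside, 47 inside, 16 high) fixed in a row, in changing order, on an aluminium rack bar, centres 58 mm apart along the cups' y axis, which runs to the left seen from the robot, within 0.15 rad. Origin: centre of its underside, 6 mm above the bench; the bottle stands 9.5 mm above the bench.
- cup_jar: the cup holding the jar bottle at the start: one of four grey square cups (54 mm outside, 47 inside, 16 high) fixed in a row, in changing order, on an aluminium rack bar, centres 58 mm apart along the cups' y axis, which runs to the left seen from the robot, within 0.15 rad. Origin: centre of its underside, 6 mm above the bench; the bottle stands 9.5 mm above the bench.
- cup_slim: the cup holding the slim bottle at the start: one of four grey square cups (54 mm outside, 47 inside, 16 high) fixed in a row, in changing order, on an aluminium rack bar, centres 58 mm apart along the cups' y axis, which runs to the left seen from the robot, within 0.15 rad. Origin: centre of its underside, 6 mm above the bench; the bottle stands 9.5 mm above the bench.
- cup_square: the cup holding the square bottle at the start: one of four grey square cups (54 mm outside, 47 inside, 16 high) fixed in a row, in changing order, on an aluminium rack bar, centres 58 mm apart along the cups' y axis, which runs to the left seen from the robot, within 0.15 rad. Origin: centre of its underside, 6 mm above the bench; the bottle stands 9.5 mm above the bench.
- carrier: fixed white carrier, 62 x 236 mm plus end lugs; y axis along the row, to the left seen from the robot, within 0.15 rad. Origin: centre of its underside. Four 54 mm square compartments, centres at y = 87, 29, -29, -87 mm; floor 10 mm, 4 mm walls to 22 mm above the origin. It lies about 15 cm before or behind the rack (this changes); the bottles, up to 98 mm above the bench, are tallest.
- timer: loose white bench timer, 64 x 64 x 20 mm, lying to the left of the work; not part of the job. Origin: centre of its underside.
Not all that is in view belongs to the job. What is shaped like the square but turquoise is not meant.

How it is judged:
By the outcome, as a careful person would: the job done as asked, in the order asked, and still so for the second after the job is handed in, with the robot touching nothing.
It also fails if it takes over 96 s, if anything falls off the work surface, if the arm or the gripper's body presses on something with over 40 N, if the wrist force passes 120 N, or if a joint passes its speed limit or range.

## Working session

There is one attempt and no reset: what is moved stays moved. The work goes in short steps, Python scripts to look and compute and a shell command to move; the robot and the scene stay as the last step left them, time stands still between calls to the robot, and variables do not carry over. Pictures are saved under pics/ and viewed, at most 14 in all, crops included, and the job is handed in when it is done.

```bash
ls; mkdir -p pics; python3 - <<'E'
from rig import get_obs,camera
import cv2,numpy as np
o=get_obs();print(o)
for n in("scene","top"):
    c=camera(n);cv2.imwrite(f"pics/{n}0.png",cv2.resize(c["img"][:,:,::-1],(800,600),interpolation=cv2.INTER_CUBIC));cv2.imwrite(f"pics/{n}0_raw.png",c["img"][:,:,::-1])
    np.savez(f"{n}.npz",**c);print(n,c["intrinsics"],c["R"],c["t"])
print(camera("wrist")["T_tool_cam"])
E
```

```text
pics
{'time': 0.0, 'q': array([-1.40250457e+00,  5.28466773e-01,  1.43388840e+00, -2.88423558e-05,
        1.18140779e+00, -1.78471914e-01]), 'joint_velocities': array([-3.44375042e-05, -6.29275194e-04, -1.55119725e-03, -1.17008940e-03,
        1.56279625e-03, -1.27167321e-04]), 'joint_torque': array([-1.80937710e-03, -4.40044141e+01, -1.76592010e+01,  6.31151162e-02,
        5.82949421e-02, -1.53820201e-04]), 'position': array([ 0.21232622, -0.58707637,  0.23257567]), 'tool_rot': array([ 9.85005458e-01,  1.72519764e-01, -7.81200478e-06, -1.08520872e-03]), 'ft_force': array([ 1.24960015,  0.04612967, -0.16431942]), 'moment': array([ 0.00808844,  0.02479651, -0.00200676]), 'grip_force': 0.0, 'grip_width': 0.08679540576413669}
scene [[396.60960298   0.         251.51351812]
 [  0.         396.60960298 189.11638597]
 [  0.           0.           1.        ]] [[-0.5275258  -0.84943828 -0.01308165]
 [-0.55375028  0.35549121 -0.75298514]
 [ 0.64426482 -0.38997513 -0.65790748]] [0.55806363 0.22072787 0.6383273 ]
top [[391.92889774   0.         248.12163594]
 [  0.         391.92889774 186.53217299]
 [  0.           0.           1.        ]] [[ 0.00368506 -0.99996913  0.00693999]
 [-0.99024769 -0.0046156  -0.13924156]
 [ 0.13926929 -0.0063592  -0.99023413]] [0.32856937 0.5511356  0.87878022]
[[ 4.67987803e-04 -9.67970953e-01 -2.51061775e-01  6.73481246e-02]
 [ 9.99999879e-01  4.15105933e-04  2.63589552e-04 -1.84486227e-03]
 [-1.50929797e-04 -2.51061868e-01  9.67971030e-01 -1.51794595e-01]
 [ 0.00000000e+00  0.00000000e+00  0.00000000e+00  1.00000000e+00]]
```

View pics/top0.png

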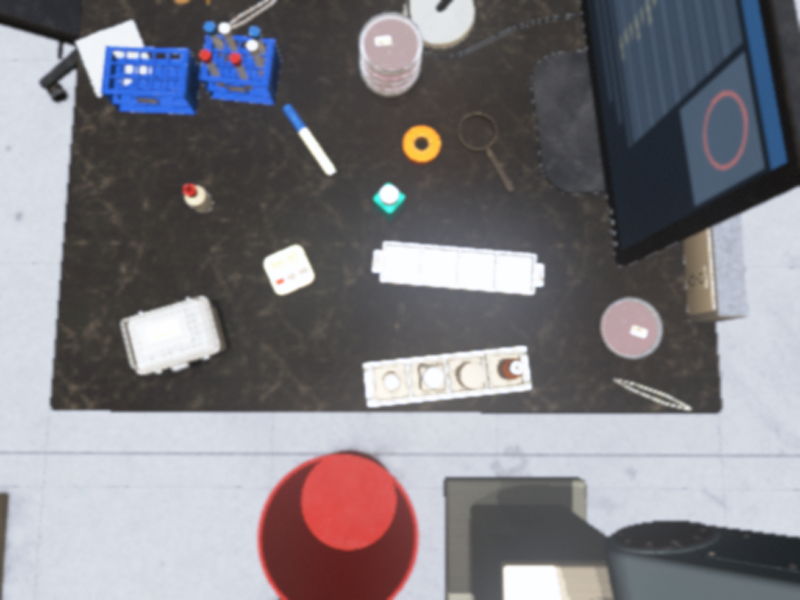

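View pics/scene0.png

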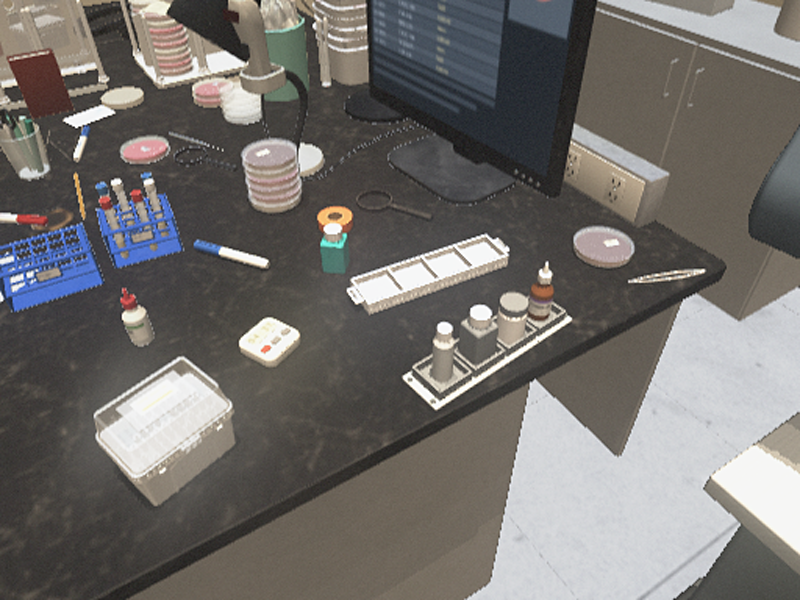

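The pictures show the rack at the front (top view about 360-530, 350-405). Left to right it holds slim (390,380), square (432,378), jar (470,374) and dropper (512,368). The carrier is behind it at about 375-543, 242-293. There are two candidates for the square: the grey one in the rack (432,378) and the turquoise one at (389,198). The grey one fits the description. I'll confirm it in an enlarged crop.

```bash
python3 - <<'E'
import cv2
t=cv2.imread("pics/top0_raw.png");cv2.imwrite("pics/topcrop.png",cv2.resize(t[145:265,225:355],None,fx=6,fy=6,interpolation=cv2.INTER_CUBIC)[:600*2][:, :780])
c=cv2.imread("pics/topcrop.png");print(c.shape)
# carrier+rack at fx=5 within 800x600
cv2.imwrite("pics/topcrop.png",cv2.resize(t[147:267,225:355],None,fx=5,fy=5,interpolation=cv2.INTER_CUBIC))
s=cv2.imread("pics/scene0_raw.png");cv2.imwrite("pics/scenecrop.png",cv2.resize(s[145:265,215:375],None,fx=5,fy=5,interpolation=cv2.INTER_CUBIC))
E
```

```text
(720, 780, 3)
```

View pics/topcrop.png

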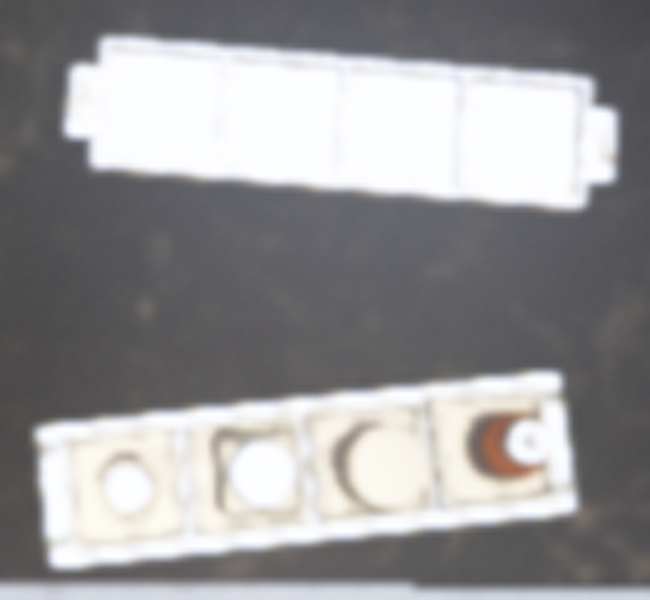

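View pics/scenecrop.png

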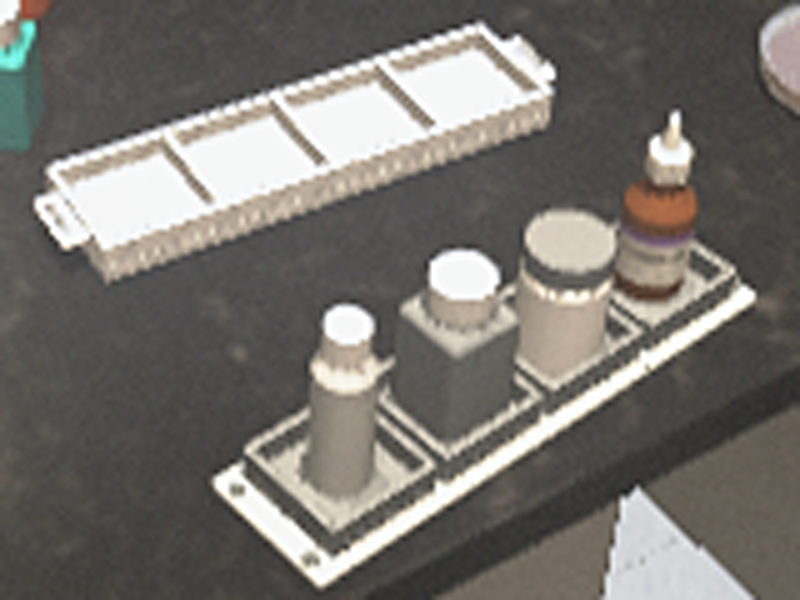

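The crops confirm the order: slim cap (128,487), grey square cap (264,476), jar lid (390,470) and dropper tip (530,440). The grey square is the one meant. The carrier's corners are clear in both crops.

```bash
cat > h.py <<'E'
import numpy as np
def ray(c,u,v,z):
    K,R,t=c["intrinsics"],c["R"],c["t"]
    C=-R.T@t; d=R.T@np.linalg.inv(K)@[u,v,1]
    return C+d*(z-C[2])/d[2]
E
python3 - <<'E'
import numpy as np
from h import ray
np.set_printoptions(precision=4,suppress=True)
T=np.load("top.npz");S=np.load("scene.npz")
P=lambda c,x,y,ox,oy,z:ray(c,ox+(x+.5)/5-.5,oy+(y+.5)/5-.5,z)
print(-T["R"].T@T["t"])
for n,x,y,z in [("cFL",103,36,.022),("cFR",593,77,.022),("cNRbot",587,209,0),("cNLbot",90,168,0),("rFL",35,430,.006),("rFR",558,373,.006),("rNR",577,512,.006),("rNL",52,568,.006),("slim",128,487,.0915),("sq",264,476,.0815),("jar",392,470,.0695),("drop",530,440,.0975)]:
    print(n,P(T,x,y,225,147,z))
print("scene")
for n,x,y,z in [("cFL",50,165,.022),("cFR",482,27,.022),("cNR",552,92,.022),("cNL",105,245,.022),("rNL",322,587,.006),("rNR",755,295,.006),("rFL",213,483,.006),("slim",349,325,.0915),("sq",464,275,.0815),("jar",571,240,.0695),("drop",674,113,.0975)]:
    print(n,P(S,x,y,215,145,z))
for u,v in [(590,0),(620,262),(800,195)]: print("mon",ray(T,u*.64,v*.64,0.0),ray(T,u*.64,v*.64,0.3))
E
```

```text
[0.4222 0.3367 0.9447]
cFL [0.6314 0.3381 0.022 ]
cFR [0.6125 0.1025 0.022 ]
cNRbot [0.5515 0.1019 0.    ]
cNLbot [0.5706 0.3442 0.    ]
rFL [0.4433 0.3696 0.006 ]
rFR [0.4714 0.1196 0.006 ]
rNR [0.4057 0.1124 0.006 ]
rNL [0.3788 0.3609 0.006 ]
slim [0.4172 0.3263 0.0915]
sq [0.4221 0.2668 0.0815]
jar [0.4249 0.2091 0.0695]
drop [0.4378 0.1536 0.0975]
scene
cFL [0.6317 0.3362 0.022 ]
cFR [0.6102 0.1054 0.022 ]
cNR [0.5509 0.1104 0.022 ]
cNL [0.5711 0.3425 0.022 ]
rNL [0.3782 0.3619 0.006 ]
rNR [0.408  0.1149 0.006 ]
rFL [0.4431 0.3686 0.006 ]
slim [0.4167 0.3266 0.0915]
sq [0.4237 0.2677 0.0815]
jar [0.4269 0.2106 0.0695]
drop [0.4414 0.1487 0.0975]
mon [ 1.0492 -0.0062  0.    ] [0.8501 0.1027 0.3   ]
mon [ 0.6035 -0.0345  0.    ] [0.5459 0.0834 0.3   ]
mon [ 0.714  -0.3288  0.    ] [ 0.6213 -0.1175  0.3   ]
```

```bash
cat >> h.py <<'E'
from scipy.spatial.transform import Rotation as Ro
def to(x,y,z,yaw):
    "shift in mm in present tool axes, and rotvec deg (tool axes), to tool-down pose with tool x at angle yaw"
    from rig import get_obs
    o=get_obs(); R=Ro.from_quat(o["tool_rot"]); p=o["position"]
    G=Ro.from_matrix(np.c_[[np.cos(yaw),np.sin(yaw),0],[np.sin(yaw),-np.cos(yaw),0],[0,0,-1]])
    d=np.array([x,y,z])-p
    print("t",round(o["time"],2),"p",p.round(4),"w",round(o["grip_width"],4),"F",o["ft_force"].round(1),"d_tool mm",(R.inv().apply(d)*1e3).round(1),"d_goaltool mm",(G.inv().apply(d)*1e3).round(1),"rot",(R.inv()*G).as_rotvec(True).round(2))
E
python3 - <<'E'
import numpy as np
from h import *
T=np.load("top.npz");S=np.load("scene.npz")
def tri(a,b):
    M=[]
    for c,(u,v) in((T,a),(S,b)):
        P=c["intrinsics"]@np.c_[c["R"],c["t"]]; u*=.64;v*=.64
        M+=[u*P[2]-P[0],v*P[2]-P[1]]
    X=np.linalg.svd(np.array(M))[2][-1];X=X[:3]/X[3]
    for c in(T,S):
        p=c["intrinsics"]@(c["R"]@X+c["t"]);print((p[:2]/p[2]/.64).round(1),end=" ")
    print(X.round(3))
tri((620,262),(553,195)); tri((389,193),(333,230)); tri((289,270),(269,335))
to(.43,-.1,.234,np.pi/2+.113)
E
```

```text
[620. 262.] [553. 195.] [ 0.591 -0.009  0.065]
[389. 193.] [333. 230.] [0.693 0.33  0.067]
[288.1 269.5] [270.1 335.1] [0.585 0.483 0.022]
t 0.15 p [ 0.2124 -0.5872  0.2328] w 0.0872 F [-0.4  0.4  0.1] d_tool mm [ 370.3 -384.3   -0.5] d_goaltool mm [459.6 271.2  -1.2] rot [-7.00e-02 -8.00e-02 -7.66e+01]
```

```bash

python3 -m pendant '[[[0.037,-0.0384,0,0,0,0,1],[0.037,-0.0384,0,0,0,0,1],[0.037,-0.0384,0,0,0,0,1],[0.037,-0.0384,0,0,0,0,1],[0.037,-0.0384,0,0,0,0,1]]]' 20
python3 -m pendant '[[[0.037,-0.0384,0,0,0,0,1],[0.037,-0.0384,0,0,0,0,1],[0.037,-0.0384,0,0,0,0,1],[0.037,-0.0384,0,0,0,0,1],[0.037,-0.0384,0,0,0,0,1]]]'
python3 -m pendant '[[[0,0,0,0,0,-9.5,1],[0,0,0,0,0,-9.5,1],[0,0,0,0,0,-9.5,1],[0,0,0,0,0,-9.5,1],[0,0,0,0,0,-9.5,1]]]'
python3 -m pendant '[[[0,0,0,0,0,-9.7,1],[0,0,0,0,0,-9.7,1],[0,0,0,0,0,-9.7,1],[0,0,0,0,0,0,1],[0,0,0,0,0,0,1]]]'
python3 -c "
from h import *
to(.4168,.3265,.234,np.pi/2+.113)"
```

```text
time: 0.78
position: [0.3216, -0.3427, 0.2334]
tool_rot: [0.985, 0.172, 0.0, -0.0]
ft_force: [0.5, -0.8, -0.6]
grip_width: 0.0872
grip_force: 0.0
time: 1.4
position: [0.4304, -0.0993, 0.2336]
tool_rot: [0.985, 0.172, 0.0, 0.0]
ft_force: [0.7, -0.0, 0.2]
grip_width: 0.0867
grip_force: 0.0
time: 2.02
position: [0.4297, -0.1007, 0.2334]
tool_rot: [0.831, 0.557, -0.0, -0.0]
ft_force: [0.5, -0.0, -0.2]
grip_width: 0.087
grip_force: 0.0
time: 2.65
position: [0.4299, -0.1008, 0.2335]
tool_rot: [0.667, 0.745, -0.0, -0.0]
ft_force: [0.1, -0.5, 0.0]
grip_width: 0.0875
grip_force: 0.0
t 2.65 p [ 0.4299 -0.1008  0.2335] w 0.0875 F [ 0.1 -0.5  0. ] d_tool mm [426.2  34.1  -0.5] d_goaltool mm [426.1  35.2  -0.5] rot [-0.   -0.   -0.14]
```

```bash

python3 -m pendant '[[[0.0426,0.0034,0,0,0,0,1],[0.0426,0.0034,0,0,0,0,1],[0.0426,0.0034,0,0,0,0,1],[0.0426,0.0034,0,0,0,0,1],[0.0426,0.0034,0,0,0,0,1]]]'
python3 -m pendant '[[[0.0426,0.0034,0,0,0,0,1],[0.0426,0.0034,0,0,0,0,1],[0.0426,0.0034,0,0,0,0,1],[0.0426,0.0034,0,0,0,0,1],[0.0426,0.0034,0,0,0,0,1]]]'
python3 -m pendant '[[[0,0,0.02,0,0,0,1],[0,0,0.02,0,0,0,1],[0,0,0.02,0,0,0,1],[0,0,0,0,0,0,1],[0,0,0,0,0,0,1]]]'
python3 - <<'E'
from h import *
from rig import camera
import cv2
to(.4168,.3265,.040,np.pi/2+.113)
from rig import get_obs
o=get_obs();c=camera("wrist");cv2.imwrite("pics/w1.png",cv2.resize(c["img"][:,:,::-1],(800,600),interpolation=cv2.INTER_CUBIC))
R=Ro.from_quat(o["tool_rot"]).as_matrix();T=c["T_tool_cam"]
def px(X):
    q=np.linalg.inv(T)@np.r_[R.T@(np.array(X)-o["position"]),1];p=c["intrinsics"]@q[:3];return (p[:2]/p[2]/.64).round(0)
for X in[(.417,.3265,.0915),(.423,.2673,.0815),(.426,.210,.0695),(.4396,.151,.0975)]:print(px(X))
E
```

```text
time: 3.28
position: [0.4227, 0.1141, 0.2336]
tool_rot: [0.667, 0.745, 0.0, 0.0]
ft_force: [0.1, -0.6, 0.5]
grip_width: 0.0868
grip_force: 0.0
time: 3.9
position: [0.4155, 0.3277, 0.2335]
tool_rot: [0.667, 0.745, 0.0, 0.0]
ft_force: [0.5, -0.4, -0.8]
grip_width: 0.0866
grip_force: 0.0
time: 4.53
position: [0.4161, 0.3264, 0.1741]
tool_rot: [0.666, 0.746, 0.0, 0.0]
ft_force: [0.5, 1.0, 0.9]
grip_width: 0.0867
grip_force: 0.0
t 4.53 p [0.4161 0.3264 0.1741] w 0.0867 F [0.5 1.  0.9] d_tool mm [-1.000e-01  6.000e-01  1.341e+02] d_goaltool mm [ -0.    0.7 134.1] rot [ 0.05 -0.02 -0.05]
[407. 317.]
[405. 414.]
[399. 490.]
[411. 609.]
```

View pics/w1.png

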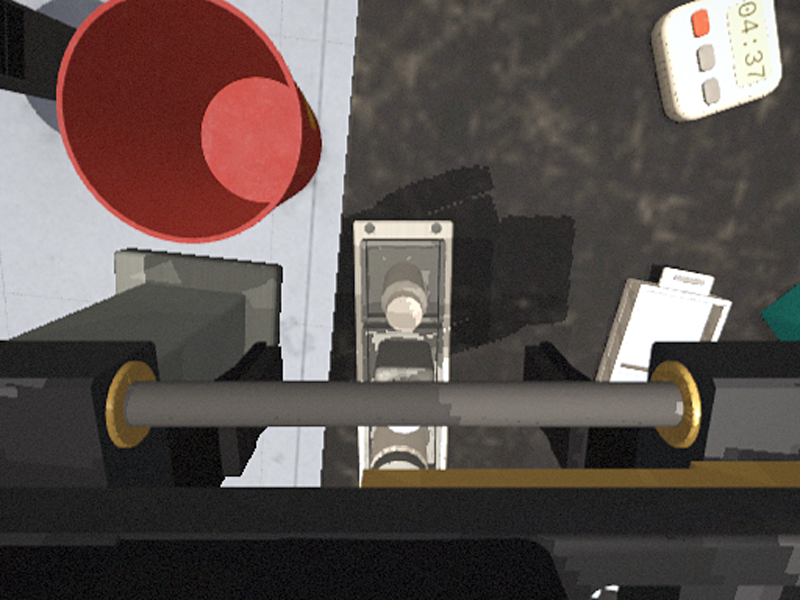

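The wrist view shows the slim cap at (405,313), against a prediction of (407,317), so the position is right to about 1 mm. I'll descend and grip.

```bash

python3 -m pendant '[[[0,0,0.027,0,0,0,1],[0,0,0.027,0,0,0,1],[0,0,0.027,0,0,0,1],[0,0,0.027,0,0,0,1],[0,0,0.026,0,0,0,1]]]' 20
python3 -m pendant '[[[0,0,0,0,0,0,0],[0,0,0,0,0,0,0],[0,0,0,0,0,0,0],[0,0,0,0,0,0,0],[0,0,0,0,0,0,0]]]' 20
python3 -m pendant '[[[0,0,0,0,0,0,0],[0,0,0,0,0,0,0],[0,0,0,0,0,0,0],[0,0,0,0,0,0,0],[0,0,0,0,0,0,0]]]'
python3 -c "
from h import *
to(.5836,.1368,.16,np.pi/2-.085)"
```

```text
time: 5.2
position: [0.4168, 0.3268, 0.0397]
tool_rot: [0.666, 0.746, 0.001, 0.001]
ft_force: [0.4, 1.0, 0.2]
grip_width: 0.0868
grip_force: 0.0
time: 5.82
position: [0.4159, 0.3264, 0.0401]
tool_rot: [0.666, 0.746, 0.0, 0.0]
ft_force: [-0.5, -0.2, -0.0]
grip_width: 0.0451
grip_force: 0.0
time: 6.45
position: [0.4158, 0.3263, 0.0396]
tool_rot: [0.666, 0.746, 0.0, 0.0]
ft_force: [0.3, 0.3, 1.6]
grip_width: 0.0252
grip_force: 20.0
t 6.45 p [0.4158 0.3263 0.0396] w 0.0252 F [0.3 0.3 1.6] d_tool mm [-207.2  145.4 -120.4] d_goaltool mm [-174.5  183.3 -120.4] rot [ 1.000e-02 -0.000e+00  1.134e+01]
```

```bash

python3 -m pendant '[[[0,0,-0.02,0,0,0,0],[0,0,-0.02,0,0,0,0],[0,0,-0.03,0,0,0,0],[0,0,-0.03,0,0,0,0],[0,0,-0.02,0,0,0,0]]]'
python3 -m pendant '[[[0,0,0,0,0,5.6,0],[0,0,0,0,0,5.7,0],[-0.02,0.02,0,0,0,0,0],[-0.04,0.043,0,0,0,0,0],[-0.04,0.043,0,0,0,0,0]]]'
python3 -m pendant '[[[-0.04,0.042,0,0,0,0,0],[-0.025,0.025,0,0,0,0,0],[-0.009,0.010,0,0,0,0,0],[0,0,0,0,0,0,0],[0,0,0,0,0,0,0]]]'
python3 - <<'E'
from h import *
from rig import camera
import cv2
to(.5836,.1368,.0405,np.pi/2-.085)
for n in("wrist","scene"):
    c=camera(n);i=c["img"][:,:,::-1];i=i[60:290,180:450] if n=="scene" else i
    cv2.imwrite(f"pics/{n}2.png",cv2.resize(i,None,fx=600/i.shape[0]*.98,fy=600/i.shape[0]*.98,interpolation=cv2.INTER_CUBIC))
E
```

```text
time: 7.08
position: [0.4157, 0.3263, 0.1607]
tool_rot: [0.666, 0.746, 0.0, 0.0]
ft_force: [-0.1, -0.4, -1.4]
grip_width: 0.0254
grip_force: 20.0
time: 7.7
position: [0.5133, 0.2169, 0.1593]
tool_rot: [0.736, 0.677, -0.0, -0.0]
ft_force: [1.3, -0.4, 0.3]
grip_width: 0.0255
grip_force: 20.0
time: 8.32
position: [0.5818, 0.1388, 0.1593]
tool_rot: [0.736, 0.677, -0.001, -0.001]
ft_force: [-0.9, -0.5, 0.5]
grip_width: 0.0256
grip_force: 20.0
t 8.32 p [0.5818 0.1388 0.1593] w 0.0256 F [-0.9 -0.5  0.5] d_tool mm [ -1.9   2.2 118.8] d_goaltool mm [ -1.8   2.  118.8] rot [-0.12 -0.01  0.12]
```

View pics/scene2.png

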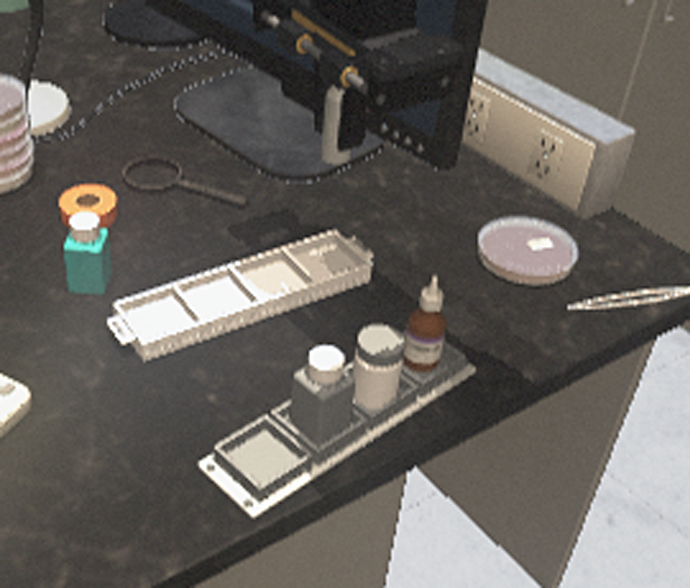

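The slim bottle hangs upright in the gripper at (335,125), and its cup is empty. Lowering it now.

```bash

python3 -m pendant '[[[-0.0018,0.002,0.025,0,0,0,0],[0,0,0.03,0,0,0,0],[0,0,0.03,0,0,0,0],[0,0,0.02,0,0,0,0],[0,0,0.01,0,0,0,0]]]'
python3 -m pendant '[[[0,0,0.001,0,0,0,0],[0,0,0.001,0,0,0,0],[0,0,0,0,0,0,0],[0,0,0,0,0,0,0],[0,0,0,0,0,0,0]]]'
python3 -c "
from h import *
to(.5836,.1368,.0401,np.pi/2-.085)"
```

```text
time: 9.05
position: [0.584, 0.1365, 0.0435]
tool_rot: [0.736, 0.677, -0.001, -0.001]
ft_force: [-0.3, -0.1, -0.1]
grip_width: 0.0252
grip_force: 20.0
time: 9.68
position: [0.5854, 0.1354, 0.0429]
tool_rot: [0.736, 0.677, 0.0, 0.0]
ft_force: [-0.4, 0.1, -0.9]
grip_width: 0.025
grip_force: 20.0
t 9.68 p [0.5854 0.1354 0.0429] w 0.025 F [-0.4  0.1 -0.9] d_tool mm [ 1.2 -1.9  2.8] d_goaltool mm [ 1.2 -1.9  2.8] rot [ 0.03 -0.01  0.04]
```

```bash

python3 -m pendant '[[[0.0008,-0.001,0.001,0,0,0,0],[0,0,0.001,0,0,0,0],[0,0,0.0005,0,0,0,0],[0,0,0,0,0,0,0],[0,0,0,0,0,0,0]]]'
```

```text
time: 10.3
position: [0.5842, 0.1364, 0.0401]
tool_rot: [0.736, 0.677, -0.0, -0.0]
ft_force: [-0.7, -0.6, 1.3]
grip_width: 0.0255
grip_force: 20.0
```

```bash

python3 -m pendant '[[[0,0,0.0005,0,0,0,0],[0,0,0.0005,0,0,0,0],[0,0,0,0,0,0,0],[0,0,0,0,0,0,0],[0,0,0,0,0,0,0]]]'
```

```text
time: 10.92
position: [0.5842, 0.1364, 0.0401]
tool_rot: [0.736, 0.677, 0.0, 0.0]
ft_force: [-2.9, 0.4, 7.5]
grip_width: 0.0251
grip_force: 20.0
```

Contact at 7.5 N, so the bottle is on the floor. Releasing, lifting and going to the square.

```bash

python3 -m pendant '[[[0,0,0,0,0,0,0.5],[0,0,0,0,0,0,0.6],[0,0,0,0,0,0,0.8],[0,0,0,0,0,0,1],[0,0,0,0,0,0,1]]]'
python3 -m pendant '[[[0,0,-0.02,0,0,0,1],[0,0,-0.03,0,0,0,1],[0,0,-0.03,0,0,0,1],[0,0,-0.03,0,0,0,1],[0,0,-0.01,0,0,0,1]]]'
python3 -c "
from h import *
to(.423,.2673,.045,np.pi/2+.113)"
```

```text
time: 11.55
position: [0.5843, 0.1364, 0.0389]
tool_rot: [0.736, 0.677, -0.0, -0.0]
ft_force: [-0.1, 1.0, -0.5]
grip_width: 0.0679
grip_force: 0.0
time: 12.18
position: [0.5854, 0.1365, 0.1609]
tool_rot: [0.736, 0.677, 0.001, 0.001]
ft_force: [0.2, 0.2, -0.3]
grip_width: 0.0871
grip_force: 0.0
t 12.18 p [0.5854 0.1365 0.1609] w 0.0871 F [ 0.2  0.2 -0.3] d_tool mm [ 116.6 -173.2  115.4] d_goaltool mm [ 148.3 -146.6  115.9] rot [ 2.10e-01 -1.00e-02 -1.13e+01]
```

```bash

python3 -m pendant '[[[0,0,0,0,0,-5.6,1],[0,0,0,0,0,-5.7,1],[0.022,-0.022,0,0,0,0,1],[0.038,-0.037,0,0,0,0,1],[0.038,-0.037,0,0,0,0,1]]]'
python3 -m pendant '[[[0.03,-0.03,0,0,0,0,1],[0.015,-0.015,0,0,0,0,1],[0.0053,-0.0056,0,0,0,0,1],[0,0,0,0,0,0,1],[0,0,0,0,0,0,1]]]'
python3 -c "
from h import *
to(.423,.2673,.042,np.pi/2+.113)"
```

```text
time: 12.8
position: [0.4764, 0.2233, 0.1581]
tool_rot: [0.667, 0.745, -0.001, -0.001]
ft_force: [-0.3, 1.0, 0.1]
grip_width: 0.0872
grip_force: 0.0
time: 13.42
position: [0.4234, 0.2667, 0.1591]
tool_rot: [0.667, 0.745, 0.0, 0.0]
ft_force: [0.2, 0.3, -0.4]
grip_width: 0.0867
grip_force: 0.0
t 13.43 p [0.4234 0.2667 0.1591] w 0.0867 F [ 0.2  0.3 -0.4] d_tool mm [  0.6  -0.5 117.1] d_goaltool mm [  0.6  -0.3 117.1] rot [ 0.07 -0.   -0.08]
```

```bash

python3 -m pendant '[[[0.0005,-0.0003,0.025,0,0,0,1],[0,0,0.027,0,0,0,1],[0,0,0.03,0,0,0,1],[0,0,0.025,0,0,0,1],[0,0,0.01,0,0,0,1]]]' 20
python3 -m pendant '[[[0,0,0,0,0,0,0],[0,0,0,0,0,0,0],[0,0,0,0,0,0,0],[0,0,0,0,0,0,0],[0,0,0,0,0,0,0]]]' 20
python3 -m pendant '[[[0,0,0,0,0,0,0],[0,0,0,0,0,0,0],[0,0,0,0,0,0,0],[0,0,0,0,0,0,0],[0,0,0,0,0,0,0]]]'
python3 -c "
from h import *
to(.5885,.1946,.16,np.pi/2-.085)"
```

```text
time: 14.05
position: [0.422, 0.2669, 0.0407]
tool_rot: [0.667, 0.745, -0.001, -0.0]
ft_force: [0.6, 0.1, -0.3]
grip_width: 0.0871
grip_force: 0.0
time: 14.68
position: [0.4217, 0.2678, 0.0424]
tool_rot: [0.666, 0.746, 0.0, 0.0]
ft_force: [0.3, -0.4, 0.5]
grip_width: 0.0449
grip_force: 0.0
time: 15.3
position: [0.4218, 0.2678, 0.0422]
tool_rot: [0.666, 0.746, 0.0, 0.0]
ft_force: [-0.2, 1.1, 3.4]
grip_width: 0.0362
grip_force: 20.0
t 15.3 p [0.4218 0.2678 0.0422] w 0.0362 F [-0.2  1.1  3.4] d_tool mm [ -91.5  157.4 -117.7] d_goaltool mm [ -58.8  172.3 -117.8] rot [ 0.04 -0.02 11.34]
```

```bash

python3 -m pendant '[[[0,0,-0.02,0,0,0,0],[0,0,-0.02,0,0,0,0],[0,0,-0.03,0,0,0,0],[0,0,-0.03,0,0,0,0],[0,0,-0.018,0,0,0,0]]]'
python3 -m pendant '[[[0,0,0,0,0,5.6,0],[0,0,0,0,0,5.7,0],[-0.007,0.022,0,0,0,0,0],[-0.013,0.038,0,0,0,0,0],[-0.013,0.038,0,0,0,0,0]]]'
python3 -m pendant '[[[-0.013,0.038,0,0,0,0,0],[-0.009,0.025,0,0,0,0,0],[-0.0038,0.0113,0,0,0,0,0],[0,0,0,0,0,0,0],[0,0,0,0,0,0,0]]]'
python3 -c "
from h import *
to(.5885,.1946,.0427,np.pi/2-.085)"
```

```text
time: 15.92
position: [0.4213, 0.2676, 0.1609]
tool_rot: [0.666, 0.746, -0.0, 0.0]
ft_force: [-0.5, 0.3, -0.1]
grip_width: 0.036
grip_force: 20.0
time: 16.55
position: [0.5187, 0.2254, 0.1597]
tool_rot: [0.736, 0.677, 0.0, 0.0]
ft_force: [-0.6, -0.1, -0.6]
grip_width: 0.0358
grip_force: 20.0
time: 17.18
position: [0.587, 0.1949, 0.1597]
tool_rot: [0.736, 0.677, -0.001, -0.001]
ft_force: [-1.3, 0.1, -0.9]
grip_width: 0.036
grip_force: 20.0
t 17.18 p [0.587  0.1949 0.1597] w 0.036 F [-1.3  0.1 -0.9] d_tool mm [-1.00e-01  1.80e+00  1.17e+02] d_goaltool mm [-1.00e-01  1.50e+00  1.17e+02] rot [-0.12  0.02  0.09]
```

```bash

python3 -m pendant '[[[0,0.001,0.025,0,0,0,0],[0,0,0.03,0,0,0,0],[0,0,0.03,0,0,0,0],[0,0,0.02,0,0,0,0],[0,0,0.009,0,0,0,0]]]'
python3 -m pendant '[[[0,0,0.001,0,0,0,0],[0,0,0.0005,0,0,0,0],[0,0,0.0005,0,0,0,0],[0,0,0,0,0,0,0],[0,0,0,0,0,0,0]]]'
```

```text
time: 17.8
position: [0.5875, 0.1951, 0.045]
tool_rot: [0.736, 0.677, -0.001, -0.001]
ft_force: [-0.6, -0.1, -1.3]
grip_width: 0.0361
grip_force: 20.0
time: 18.42
position: [0.5895, 0.1945, 0.0444]
tool_rot: [0.736, 0.677, 0.0, 0.0]
ft_force: [0.8, 0.7, -1.8]
grip_width: 0.0357
grip_force: 20.0
```

```bash

python3 -m pendant '[[[0,0,0.0005,0,0,0,0],[0,0,0.0005,0,0,0,0],[0,0,0,0,0,0,0],[0,0,0,0,0,0,0],[0,0,0,0,0,0,0]]]'
```

```text
time: 19.05
position: [0.5893, 0.1945, 0.043]
tool_rot: [0.736, 0.677, -0.0, -0.0]
ft_force: [-0.5, -0.8, -1.3]
grip_width: 0.0359
grip_force: 20.0
```

```bash

python3 -m pendant '[[[0,0,0.0005,0,0,0,0],[0,0,0.0005,0,0,0,0],[0,0,0,0,0,0,0],[0,0,0,0,0,0,0],[0,0,0,0,0,0,0]]]'
```

```text
time: 19.68
position: [0.5893, 0.1945, 0.0428]
tool_rot: [0.736, 0.677, 0.0, 0.0]
ft_force: [-0.8, 0.0, 5.4]
grip_width: 0.0358
grip_force: 20.0
```

```bash

python3 -m pendant '[[[0,0,0,0,0,0,0.6],[0,0,0,0,0,0,0.7],[0,0,0,0,0,0,0.9],[0,0,0,0,0,0,1],[0,0,0,0,0,0,1]]]'
python3 -m pendant '[[[0,0,-0.02,0,0,0,1],[0,0,-0.03,0,0,0,1],[0,0,-0.03,0,0,0,1],[0,0,-0.03,0,0,0,1],[0,0,-0.01,0,0,0,1]]]'
python3 - <<'E'
from h import *
to(.426,.210,.040,np.pi/2+.113)
from rig import camera
import cv2
i=camera("scene")["img"][60:290,180:450,::-1];cv2.imwrite("pics/s3.png",cv2.resize(i,None,fx=2.5,fy=2.5,interpolation=cv2.INTER_CUBIC))
E
```

```text
time: 20.3
position: [0.5893, 0.1945, 0.042]
tool_rot: [0.736, 0.677, -0.0, -0.0]
ft_force: [-0.3, -0.2, -0.4]
grip_width: 0.078
grip_force: 0.0
time: 20.92
position: [0.5908, 0.1948, 0.1655]
tool_rot: [0.736, 0.677, 0.002, 0.002]
ft_force: [0.1, -0.8, -1.3]
grip_width: 0.0867
grip_force: 0.0
t 20.93 p [0.5908 0.1948 0.1655] w 0.0867 F [ 0.1 -0.8 -1.3] d_tool mm [   1.1 -166.2  124.6] d_goaltool mm [  33.7 -162.   125.5] rot [  0.32  -0.04 -11.3 ]
```

View pics/s3.png

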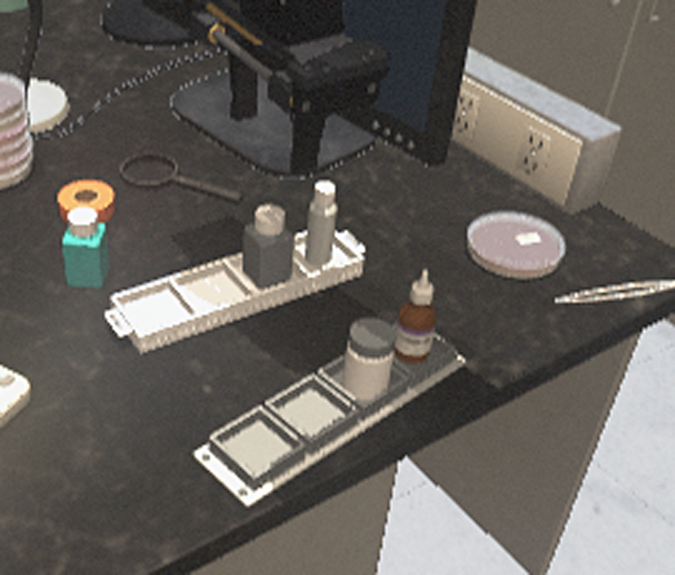

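Slim stands upright at (322,225) in the rightmost compartment and square at (269,250) next to it. The jar is next.

```bash

python3 -m pendant '[[[0,0,0,0,0,-5.6,1],[0,0,0,0,0,-5.7,1],[0.005,-0.024,0,0,0,0,1],[0.0085,-0.04,0,0,0,0,1],[0.0085,-0.04,0,0,0,0,1]]]'
python3 -m pendant '[[[0.007,-0.035,0,0,0,0,1],[0.003,-0.015,0,0,0,0,1],[0.0015,-0.008,0,0,0,0,1],[0,0,0,0,0,0,1],[0,0,0,0,0,0,1]]]'
python3 -c "
from h import *
to(.426,.210,.040,np.pi/2+.113)"
```

```text
time: 21.6
position: [0.4817, 0.2044, 0.1611]
tool_rot: [0.666, 0.746, -0.001, -0.001]
ft_force: [0.2, 0.9, -0.0]
grip_width: 0.0871
grip_force: 0.0
time: 22.22
position: [0.4262, 0.2096, 0.1621]
tool_rot: [0.666, 0.746, 0.001, 0.001]
ft_force: [-0.4, -0.7, 0.3]
grip_width: 0.0871
grip_force: 0.0
t 22.23 p [0.4262 0.2096 0.1621] w 0.0871 F [-0.4 -0.7  0.3] d_tool mm [  0.4  -0.3 122.1] d_goaltool mm [ 4.000e-01 -1.000e-01  1.221e+02] rot [ 0.1  -0.01 -0.04]
```

```bash

python3 -m pendant '[[[0.0003,0,0.025,0,0,0,1],[0,0,0.03,0,0,0,1],[0,0,0.03,0,0,0,1],[0,0,0.025,0,0,0,1],[0,0,0.012,0,0,0,1]]]' 20
python3 -m pendant '[[[0,0,0,0,0,0,0],[0,0,0,0,0,0,0],[0,0,0,0,0,0,0],[0,0,0,0,0,0,0],[0,0,0,0,0,0,0]]]' 20
python3 -m pendant '[[[0,0,0,0,0,0,0],[0,0,0,0,0,0,0],[0,0,0,0,0,0,0],[0,0,0,0,0,0,0],[0,0,0,0,0,0,0]]]'
python3 -c "
from h import *
to(.5935,.2524,.16,np.pi/2-.085)"
```

```text
time: 22.85
position: [0.4251, 0.2096, 0.0387]
tool_rot: [0.666, 0.746, -0.0, -0.0]
ft_force: [0.1, -0.2, 0.9]
grip_width: 0.0872
grip_force: 0.0
time: 23.48
position: [0.4247, 0.2099, 0.0404]
tool_rot: [0.666, 0.746, 0.0, 0.0]
ft_force: [-0.1, -0.5, 0.2]
grip_width: 0.0449
grip_force: 0.0
time: 24.1
position: [0.425, 0.21, 0.0403]
tool_rot: [0.666, 0.746, 0.0, 0.0]
ft_force: [1.3, 0.9, 6.2]
grip_width: 0.0374
grip_force: 20.0
t 24.1 p [0.425  0.21   0.0403] w 0.0374 F [1.3 0.9 6.2] d_tool mm [  23.2  172.3 -119.5] d_goaltool mm [  56.6  164.3 -119.7] rot [ 0.07 -0.02 11.34]
```

```bash

python3 -m pendant '[[[0,0,-0.02,0,0,0,0],[0,0,-0.02,0,0,0,0],[0,0,-0.03,0,0,0,0],[0,0,-0.03,0,0,0,0],[0,0,-0.02,0,0,0,0]]]'
python3 -m pendant '[[[0,0,0,0,0,5.6,0],[0,0,0,0,0,5.7,0],[0.007,0.022,0,0,0,0,0],[0.013,0.038,0,0,0,0,0],[0.013,0.038,0,0,0,0,0]]]'
python3 -m pendant '[[[0.012,0.034,0,0,0,0,0],[0.008,0.022,0,0,0,0,0],[0.0036,0.0103,0,0,0,0,0],[0,0,0,0,0,0,0],[0,0,0,0,0,0,0]]]'
python3 -c "
from h import *
to(.5935,.2524,.0408,np.pi/2-.085)"
```

```text
time: 24.72
position: [0.4237, 0.2096, 0.1606]
tool_rot: [0.666, 0.746, -0.001, -0.0]
ft_force: [-0.4, -0.5, -1.2]
grip_width: 0.0374
grip_force: 20.0
time: 25.35
position: [0.5246, 0.2344, 0.1591]
tool_rot: [0.736, 0.677, -0.001, -0.001]
ft_force: [-0.1, -0.5, -1.2]
grip_width: 0.0372
grip_force: 20.0
time: 25.98
position: [0.5913, 0.2521, 0.1595]
tool_rot: [0.736, 0.677, -0.001, -0.001]
ft_force: [-0.4, -0.1, -0.8]
grip_width: 0.0371
grip_force: 20.0
t 25.98 p [0.5913 0.2521 0.1595] w 0.0371 F [-0.4 -0.1 -0.8] d_tool mm [  0.6   2.4 118.7] d_goaltool mm [  0.5   2.1 118.7] rot [-0.15  0.05  0.05]
```

```bash

python3 -m pendant '[[[0.0003,0.001,0.025,0,0,0,0],[0,0,0.03,0,0,0,0],[0,0,0.03,0,0,0,0],[0,0,0.02,0,0,0,0],[0,0,0.011,0,0,0,0]]]'
python3 -m pendant '[[[0,0,0.001,0,0,0,0],[0,0,0.0005,0,0,0,0],[0,0,0,0,0,0,0],[0,0,0,0,0,0,0],[0,0,0,0,0,0,0]]]'
```

```text
time: 26.6
position: [0.5932, 0.2524, 0.0431]
tool_rot: [0.736, 0.677, -0.001, -0.0]
ft_force: [0.3, -0.4, -1.1]
grip_width: 0.0376
grip_force: 20.0
time: 27.22
position: [0.5942, 0.2526, 0.0429]
tool_rot: [0.736, 0.677, 0.0, 0.0]
ft_force: [-0.1, -0.5, -0.4]
grip_width: 0.0371
grip_force: 20.0
```

```bash

python3 -m pendant '[[[0,0,0.0005,0,0,0,0],[0,0,0.0005,0,0,0,0],[0,0,0,0,0,0,0],[0,0,0,0,0,0,0],[0,0,0,0,0,0,0]]]'
```

```text
time: 27.85
position: [0.5941, 0.2526, 0.0415]
tool_rot: [0.736, 0.677, 0.0, -0.0]
ft_force: [-0.1, -0.8, 0.1]
grip_width: 0.0369
grip_force: 20.0
```

```bash

python3 -m pendant '[[[0,0,0.0005,0,0,0,0],[0,0,0.0005,0,0,0,0],[0,0,0,0,0,0,0],[0,0,0,0,0,0,0],[0,0,0,0,0,0,0]]]'
```

```text
time: 28.48
position: [0.5941, 0.2526, 0.0409]
tool_rot: [0.736, 0.677, 0.0, 0.0]
ft_force: [-2.0, -0.7, 3.7]
grip_width: 0.0373
grip_force: 20.0
```

```bash

python3 -m pendant '[[[0,0,0,0,0,0,0.6],[0,0,0,0,0,0,0.7],[0,0,0,0,0,0,0.9],[0,0,0,0,0,0,1],[0,0,0,0,0,0,1]]]'
python3 -m pendant '[[[0,0,-0.02,0,0,0,1],[0,0,-0.03,0,0,0,1],[0,0,-0.03,0,0,0,1],[0,0,-0.03,0,0,0,1],[0,0,-0.014,0,0,0,1]]]'
python3 -c "
from h import *
to(.439,.152,.165,np.pi/2+.113)"
```

```text
time: 29.1
position: [0.594, 0.2526, 0.0405]
tool_rot: [0.736, 0.677, -0.0, -0.0]
ft_force: [0.0, 0.6, 0.8]
grip_width: 0.0791
grip_force: 0.0
time: 29.72
position: [0.5953, 0.253, 0.168]
tool_rot: [0.736, 0.677, 0.002, 0.001]
ft_force: [-0.2, 0.4, -0.1]
grip_width: 0.0872
grip_force: 0.0
t 29.73 p [0.5953 0.253  0.168 ] w 0.0872 F [-0.2  0.4 -0.1] d_tool mm [-113.8 -147.3    2.1] d_goaltool mm [ -82.7 -166.7    3. ] rot [  0.28  -0.06 -11.3 ]
```

```bash

python3 -m pendant '[[[0,0,0,0,0,-5.6,1],[0,0,0,0,0,-5.7,1],[-0.012,-0.024,0,0,0,0,1],[-0.02,-0.04,0,0,0,0,1],[-0.02,-0.04,0,0,0,0,1]]]'
python3 -m pendant '[[[-0.018,-0.036,0,0,0,0,1],[-0.0085,-0.018,0,0,0,0,1],[-0.0042,-0.0087,0,0,0,0,1],[0,0,0,0,0,0,1],[0,0,0,0,0,0,1]]]'
python3 - <<'E'
from h import *
from rig import camera,get_obs
import cv2
to(.439,.152,.0465,np.pi/2+.113)
o=get_obs();c=camera("wrist");cv2.imwrite("pics/w4.png",cv2.resize(c["img"][100:260,160:360,::-1],None,fx=3.75,fy=3.75,interpolation=cv2.INTER_CUBIC))
R=Ro.from_quat(o["tool_rot"]).as_matrix();T=c["T_tool_cam"]
np.savez("w4.npz",R=R,p=o["position"],T=T,K=c["intrinsics"])
for X in[(.439,.152,.0975),(.435,.1545,.0975),(.435,.1545,.0095)]:
    q=np.linalg.inv(T)@np.r_[R.T@(np.array(X)-o["position"]),1];p=c["intrinsics"]@q[:3];print(((p[:2]/p[2]-[160,100])*3.75).round(0))
E
```

```text
time: 30.35
position: [0.4953, 0.1886, 0.1646]
tool_rot: [0.666, 0.746, -0.0, -0.0]
ft_force: [-0.1, -0.3, -0.6]
grip_width: 0.0872
grip_force: 0.0
time: 30.98
position: [0.439, 0.152, 0.1647]
tool_rot: [0.666, 0.746, 0.001, 0.001]
ft_force: [0.7, 1.0, 0.9]
grip_width: 0.0867
grip_force: 0.0
t 30.98 p [0.439  0.152  0.1647] w 0.0867 F [0.7 1.  0.9] d_tool mm [  0.   -0.2 118.2] d_goaltool mm [  0.   -0.  118.2] rot [ 0.1 -0.   0. ]
[372. 408.]
[353. 394.]
[356. 299.]
```

View pics/w4.png

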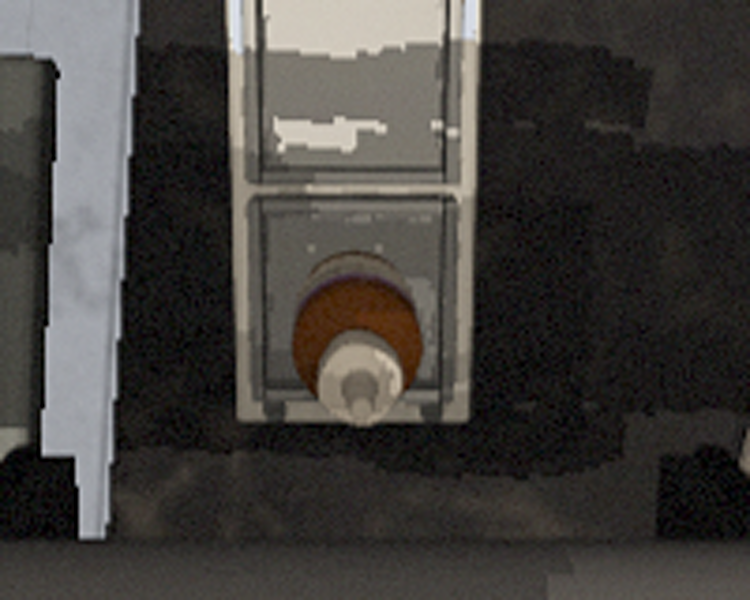

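The dropper tip is at (361,412) against a prediction of (372,408), so it is really at about (0.4366, 0.1514). I'll correct for that and descend to TCP z 0.0435, which keeps the nozzle 5 mm below the gripper body.

```bash

python3 -m pendant '[[[-0.0006,-0.0023,0.02,0,0,0,1],[0,0,0.03,0,0,0,1],[0,0,0.03,0,0,0,1],[0,0,0.02,0,0,0,1],[0,0,0.01,0,0,0,1]]]' 20
python3 -m pendant '[[[0,0,0.006,0,0,0,1],[0,0,0.005,0,0,0,1],[0,0,0,0,0,0,0],[0,0,0,0,0,0,0],[0,0,0,0,0,0,0]]]' 20
python3 -m pendant '[[[0,0,0,0,0,0,0],[0,0,0,0,0,0,0],[0,0,0,0,0,0,0],[0,0,0,0,0,0,0],[0,0,0,0,0,0,0]]]'
python3 -m pendant '[[[0,0,0,0,0,0,0],[0,0,0,0,0,0,0],[0,0,0,0,0,0,0],[0,0,0,0,0,0,0],[0,0,0,0,0,0,0]]]'
python3 -c "
from h import *
to(.5984,.3102,.16,np.pi/2-.085)"
```

```text
time: 31.65
position: [0.4358, 0.151, 0.0533]
tool_rot: [0.666, 0.746, -0.0, -0.0]
ft_force: [0.2, 0.1, 0.1]
grip_width: 0.0867
grip_force: 0.0
time: 32.28
position: [0.4358, 0.1508, 0.044]
tool_rot: [0.666, 0.746, 0.0, 0.0]
ft_force: [0.1, -0.2, 0.0]
grip_width: 0.0649
grip_force: 0.0
time: 32.9
position: [0.4356, 0.1508, 0.0435]
tool_rot: [0.666, 0.746, 0.0, 0.0]
ft_force: [-0.0, 0.1, -0.4]
grip_width: 0.0298
grip_force: 20.0
time: 33.52
position: [0.4356, 0.1508, 0.0436]
tool_rot: [0.666, 0.746, 0.0, 0.0]
ft_force: [-0.3, -0.2, -0.2]
grip_width: 0.0303
grip_force: 20.0
t 33.52 p [0.4356 0.1508 0.0436] w 0.0303 F [-0.3 -0.2 -0.2] d_tool mm [ 140.   179.8 -116.4] d_goaltool mm [ 172.6  148.7 -116.4] rot [ 1.000e-02 -0.000e+00  1.134e+01]
```

```bash

python3 -m pendant '[[[0,0,-0.02,0,0,0,0],[0,0,-0.02,0,0,0,0],[0,0,-0.03,0,0,0,0],[0,0,-0.03,0,0,0,0],[0,0,-0.018,0,0,0,0]]]'
python3 -m pendant '[[[0,0,0,0,0,5.6,0],[0,0,0,0,0,5.7,0],[0.022,0.018,0,0,0,0,0],[0.04,0.0345,0,0,0,0,0],[0.04,0.0345,0,0,0,0,0]]]'
python3 -m pendant '[[[0.038,0.033,0,0,0,0,0],[0.022,0.0195,0,0,0,0,0],[0.0106,0.0092,0,0,0,0,0],[0,0,0,0,0,0,0],[0,0,0,0,0,0,0]]]'
python3 -c "
from h import *
to(.5984,.3102,.0441,np.pi/2-.085)"
```

```text
time: 34.15
position: [0.4355, 0.1509, 0.1628]
tool_rot: [0.666, 0.746, 0.0, 0.0]
ft_force: [0.6, -0.2, -0.4]
grip_width: 0.0304
grip_force: 20.0
time: 34.78
position: [0.5312, 0.2459, 0.1614]
tool_rot: [0.736, 0.676, -0.0, -0.0]
ft_force: [0.4, 0.1, -0.3]
grip_width: 0.0298
grip_force: 20.0
time: 35.4
position: [0.597, 0.3096, 0.161]
tool_rot: [0.736, 0.677, -0.001, -0.0]
ft_force: [0.2, 0.0, -1.3]
grip_width: 0.0303
grip_force: 20.0
t 35.4 p [0.597  0.3096 0.161 ] w 0.0303 F [ 0.2  0.  -1.3] d_tool mm [  0.8   1.6 116.9] d_goaltool mm [  0.7   1.3 116.9] rot [-0.12  0.06  0.04]
```

```bash

python3 -m pendant '[[[0.0005,0.0008,0.025,0,0,0,0],[0,0,0.03,0,0,0,0],[0,0,0.03,0,0,0,0],[0,0,0.02,0,0,0,0],[0,0,0.009,0,0,0,0]]]'
python3 -m pendant '[[[0,0,0.001,0,0,0,0],[0,0,0.0005,0,0,0,0],[0,0,0,0,0,0,0],[0,0,0,0,0,0,0],[0,0,0,0,0,0,0]]]'
```

```text
time: 36.02
position: [0.5982, 0.3101, 0.0464]
tool_rot: [0.736, 0.677, -0.001, -0.0]
ft_force: [0.2, 0.4, -1.4]
grip_width: 0.0294
grip_force: 20.0
time: 36.65
position: [0.5992, 0.3108, 0.0464]
tool_rot: [0.736, 0.677, 0.0, 0.0]
ft_force: [-0.7, 0.2, -0.5]
grip_width: 0.0297
grip_force: 20.0
```

```bash

python3 -m pendant '[[[0,0,0.0005,0,0,0,0],[0,0,0.0005,0,0,0,0],[0,0,0,0,0,0,0],[0,0,0,0,0,0,0],[0,0,0,0,0,0,0]]]'
```

```text
time: 37.28
position: [0.599, 0.3107, 0.0451]
tool_rot: [0.736, 0.677, 0.0, -0.0]
ft_force: [0.8, -0.4, -0.1]
grip_width: 0.0297
grip_force: 20.0
```

```bash

python3 -m pendant '[[[0,0,0.0005,0,0,0,0],[0,0,0.0005,0,0,0,0],[0,0,0,0,0,0,0],[0,0,0,0,0,0,0],[0,0,0,0,0,0,0]]]'
```

```text
time: 37.9
position: [0.599, 0.3107, 0.0441]
tool_rot: [0.736, 0.677, 0.0, 0.0]
ft_force: [0.2, 0.2, 0.5]
grip_width: 0.0302
grip_force: 20.0
```

```bash

python3 -m pendant '[[[0,0,0.0005,0,0,0,0],[0,0,0.0003,0,0,0,0],[0,0,0,0,0,0,0],[0,0,0,0,0,0,0],[0,0,0,0,0,0,0]]]'
```

```text
time: 38.52
position: [0.5991, 0.3108, 0.044]
tool_rot: [0.736, 0.677, 0.0, 0.0]
ft_force: [-1.1, -1.3, 5.7]
grip_width: 0.0302
grip_force: 20.0
```

Contact. Releasing, retreating and checking.

```bash

python3 -m pendant '[[[0,0,0,0,0,0,0.5],[0,0,0,0,0,0,0.7],[0,0,0,0,0,0,0.9],[0,0,0,0,0,0,1],[0,0,0,0,0,0,1]]]'
python3 -m pendant '[[[0,0,-0.02,0,0,0,1],[0,0,-0.03,0,0,0,1],[0,0,-0.04,0,0,0,1],[0,0,-0.04,0,0,0,1],[0,0,-0.03,0,0,0,1]]]'
python3 -m pendant '[[[0,-0.04,0,0,0,0,1],[0,-0.05,0,0,0,0,1],[0,-0.04,0,0,0,0,1],[0,0,0,0,0,0,1],[0,0,0,0,0,0,1]]]'
python3 - <<'E'
from rig import camera
import cv2,numpy as np
i=camera("scene")["img"][70:270,180:440,::-1];t=camera("top")["img"][100:300,130:390,::-1]
cv2.imwrite("pics/s5.png",cv2.resize(i,None,fx=3,fy=3,interpolation=cv2.INTER_CUBIC))
cv2.imwrite("pics/t5.png",cv2.resize(t,None,fx=3,fy=3,interpolation=cv2.INTER_CUBIC))
E
```

```text
time: 39.15
position: [0.599, 0.3107, 0.0431]
tool_rot: [0.736, 0.677, -0.0, -0.0]
ft_force: [-0.6, 0.7, 0.8]
grip_width: 0.0722
grip_force: 0.0
time: 39.78
position: [0.5998, 0.311, 0.2072]
tool_rot: [0.736, 0.677, 0.002, 0.001]
ft_force: [0.0, 0.3, 0.3]
grip_width: 0.0873
grip_force: 0.0
time: 40.4
position: [0.4708, 0.3221, 0.2047]
tool_rot: [0.736, 0.677, 0.002, 0.001]
ft_force: [1.1, -0.4, -0.0]
grip_width: 0.0868
grip_force: 0.0
```

View pics/s5.png

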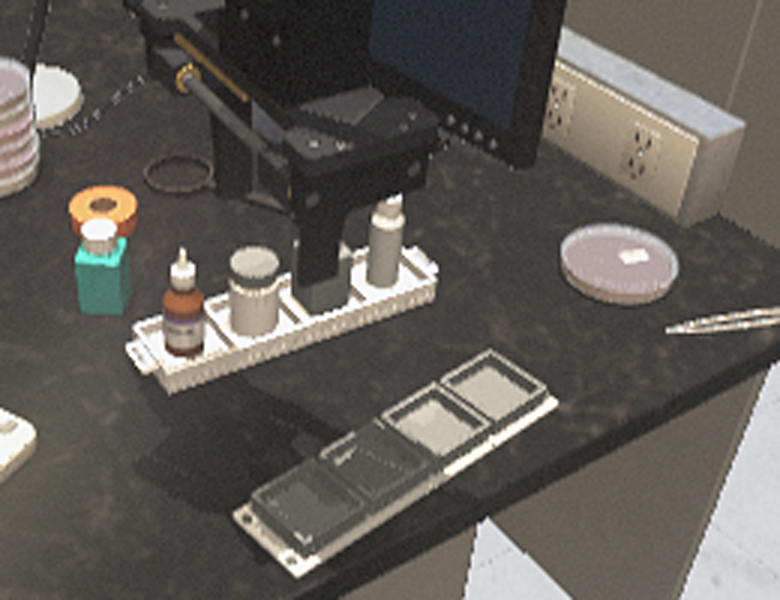

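View pics/t5.png

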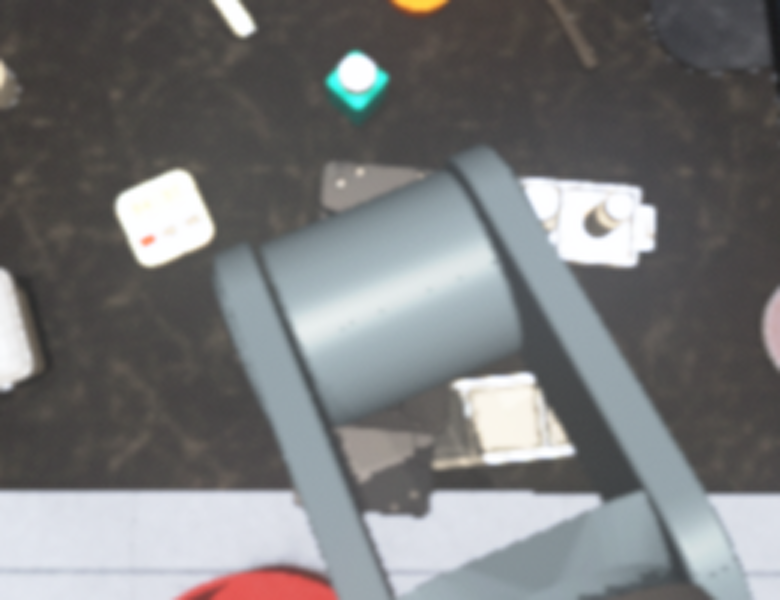

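The carrier holds, left to right, dropper (184,315), jar (254,290), square (322,270, partly behind a finger) and slim (386,240), all upright. The rack is empty, the timer hasn't moved, and the arm is clear at 0.205 m. Handing in.

```bash
python3 -c "
from rig import hand_in
print(hand_in())"
```

```text
the job is handed in; nothing more can be done
None
```

All four bottles stand upright in the carrier in reverse order (dropper, jar, square, slim from left to right); the timer was left alone, and I handed the job in at about 40 s, though no verdict came back.

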